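# Close and bolt the leaf of a drill jig over a bar

### The job

Get the drill jig ready for drilling using only pushes of the fingertips: push the loose steel bar along its channel until its end is home against the end stop, then flip the jig's hinged leaf right over its spine so that it lies flat on top of the bar, and then slide the bolt fully across over the leaf's tongue. Never lift the bar out of its channel or lean hard on anything, and leave the bars in the tray, the emery stick, the oil can and the micrometer where they are.

Things in the scene. Friction and masses are not known exactly. Their poses are not given: they have to be found in the camera images.
- jig: drill jig fixed to the bench; origin on the bench below the middle of its hinge pin; z up, y along the pin, x from the open leaf (robot's side) over the pin to the nest. Base plate 12 mm high, x -60 to 92, y +-66 mm (to -90 below the bolt); screw-down ears 16 mm high at x -35, y +-81. Two 50 mm rest pins at x -48, y +-30 under the open leaf; under its tongue only bare bench
- spine (a point): middle of the hinge pin's axis, 56.5 mm above the bench; the pin lies along the jig's y. Hinge lugs up to 66 mm high, jig x -9 to 9, y -39 to 39 mm
- leaf (a joint): turn of the leaf about the spine, rad: 0 = open, flat on the robot's side, 1.57 = upright, 3.14 = closed, flat over the nest (its limit, just clear of the bar below). Starts at 0 to 0.3. Stiff hinge: the leaf (0.3 kg) stays where it is left; turning it takes 0.1 to 0.4 N m. Steel plate 84 mm wide along the spine, 10 mm thick, from 12 to 64 mm from the pin's axis, which lies mid-thickness
- leaf_tongue (a point): on the leaf's middle line 88 mm from the pin's axis, mid-thickness; moves with the leaf. The tongue (28 mm wide, 8 mm thick) runs from 64 to 90 mm from the pin. Open flat, its underside is 52.5 mm above the bench; closed, its top is at 60.5 mm, the plate's at 61.5 mm. Two drill bushes 41.5 mm from the pin, 22 mm either side of the middle, stand 3 mm proud of the outer face (on top when closed)
- bar_home (a point): where the bar's centre lies when home (jig x 34.5, y 0, 40 mm high). The channel along the jig's y: floor 30 mm high, side rails to 44 mm, 1.5 mm play either side of the bar, jig y -55 to 55, open above and at the -y end. Face of the end stop: 65 mm from here in +y, top 48 mm high
- bar_centre (a point): centre of the loose bright steel bar in the jig's channel: 26 x 130 x 20 mm, long along the jig's y, 0.36 to 0.56 kg. Starts 15 to 40 mm short of home in -y; its -y end sticks out of the channel's open end
- bolt (a joint): slide of the bolt along the jig's +y, m: 0 = drawn back, 0.028 = fully across over the closed leaf's tongue, at its limit. Starts at 0 to 0.005. Moves with about 1.5 N and stays where it is left
- bolt_knob (a point): on the axis of the bolt's upright round knob (14 mm thick), 2 mm below its top, which is 92.5 mm above the bench; jig x 79, y -69 when drawn back, -41 mm when across. The flat bolt under it is 12 mm wide, top 70.5 mm high, on a pedestal (x 68 to 90, y -86 to -26 mm), in two keepers at y -30 and -81 mm, tops 79 mm high: push above these
- blank_1: bystander: another such bar, waiting in the parts tray to the left; origin under its middle
- blank_2: bystander: a third such bar, in the tray beside it; origin under its middle
- oil_can: bystander: oil can with a thin spout, 173 mm high, behind the jig; origin under its middle
- micrometer: bystander: micrometer, 138 mm long, 16 mm high, lying between the brush and the tray; origin under its middle
- emery_stick: bystander: brown emery stick, 200 x 26 x 12 mm, lying at the front to the left of the jig; origin under its middle

How it is judged:
On the way, in this order (a step that is already met when the one before it is completed fails the run):
1. the bar is home: within 2.5 mm of its end stop (y of bar_centre in the frame of jig above -0.0025 m and value of joint leaf below 2 rad), for 0.2 s.
2. the leaf lies flat over the bar, within 0.06 rad of closed (value of joint leaf above 3.08 rad), for 0.2 s.
3. the bolt is across, within 4 mm of its full travel (value of joint bolt above 0.024 m), for 0.2 s.
At the end, for the whole second after the job is handed in: the bar lies in its channel within 2.5 mm of the end stop, the leaf lies over it within 0.06 rad (3.5 degrees) of its closed limit, the bolt is across its tongue within 4 mm of full travel, and all is at rest (y of bar_centre in the frame of jig above -0.0025 m and z of bar_centre in the frame of jig below 0.043 m and value of joint leaf above 3.08 rad and value of joint bolt above 0.024 m and linear speed of bar below 0.01 m/s); the robot touches nothing.
It fails at once if the bar is lifted more than 8 mm or tipped out of its channel (z of bar_centre in the frame of jig above 0.048 m or angle between bar_centre's own z axis and vertical above 0.2 rad).
It fails at once if the bar is pressed with more than 60 N (contact force between the fingers and bar above 60 N).
It fails at once if the jig, its leaf or its bolt is pressed with more than 60 N (contact force between the fingers and jig above 60 N).
It fails at once if a bystander is moved more than 20 mm (distance of any of blank_1, blank_2, emery_stick, oil_can, micrometer from where it was at the start of the episode above 0.02 m).
It also fails if it takes over 58 s, if anything falls off the work surface, if the arm or the gripper's body presses on something with over 40 N, if the wrist force passes 120 N, or if a joint passes its speed limit or range.

### The arm

A 6-joint arm with a two-finger parallel gripper is mounted at the origin on a cart in front of the work surface, level with it; the furniture and walls round the work are solid. World frame = base frame: x ahead of the robot, y to its left, z up, the work surface at z = 0. Lengths are in m, angles in rad, forces in N, time in s.
With the tool pointing down it reaches from about 0.25 to 0.8 m from the base axis. Payload 8.5 kg.
Tool frame: the origin (TCP) lies at the centre of the arm's flange, where the gripper is bolted on; the fingertips stand 173 mm ahead of it and the grasp point (between the pads) lies 155 mm ahead of it (ctrl.tip_reach is the distance from the TCP to the fingertips, in m); z points along the fingers, y is the line along which they close (so a half turn about z gives the same grasp; the last joint's range is limited). The gripper opens to 85 mm and grips with 20 to 120 N. Pads are 22 mm wide; open, the fingers measure 114 mm over their backs; the gripper's body (76 mm by 85 mm) begins 54 mm behind the grasp point. The pads swing forward as they close: fully open they stand 13 mm farther back than shut.
Start: joints at [1.156, 0.238, -0.013, 1.319, 0, 1.571], TCP at [0.212, 0.48, 0.405] pointing down, gripper open.
Joint ranges: [-2.66, 2.66], [-1.03, 1.9], [-1.14, 1.46], [-1.82, 2.27], [-1.45, 1.34], [-3.14, 3.14]. Speed limits (rad/s): [2.22, 2.22, 2.79, 3.14, 3.14, 3.14].

### API

Orientations are given as a unit quaternion [w, x, y, z].
In Python, from plant import ctrl gives the robot as it stands. The module is installed in compiled form; this text tells all that it offers.
- The arm moves only by the shell command python3 -m handwheel 'ROWS'. ROWS is JSON, a list of rows, each a list of 7 numbers: the closure in counts, from 0 (fully open) to 255 (shut), then the shift along the tool's x, y, z in mm, then the turn, a rotation vector about the tool's x, y, z in rad. In form: [[hand, tx, ty, tz, wx, wy, wz], ...]. A call has 1 to 5 rows; each row shifts and turns the commanded pose from where the row before left it, along the tool's axes as they then stand; what a row does not reach is not made up. A row lasts 1/10 s, in which the tool goes at most 50 mm and 8.59 degrees, less where a joint would pass 70% of its speed; a pose out of reach is approached as far as the arm can. A call is refused whole if a number of a shift passes 50 or a number of a turn 0.15, either way. A call with a gripper value outside its range is refused whole. The fingers move at their own pace and stop on an object; the grip force is fixed at half the most. Time passes only in rows, so rows that do not move let the fingers close. It gives the time, the measured TCP pose, the force, the opening and the grip force at its end, in the units of the state.
- ctrl.sense(): the state, without advancing time (a new reading comes with each control period).
- ctrl.get_image(name): name is "scene" or "top" or "wrist"; returns a dict with "color" (420x560x3 uint8, red, green, blue), "mtx" (3x3 intrinsics, pixels), "world_to_cam" (4x4, takes a point from world to camera coordinates). Camera axes: x right, y up, looking along -z (the intrinsics and any distortion apply to the point x, -y, -z); pixel columns grow to the right and rows downward; lengths in m; the calibration is good to about 2 mm. A picture is of the moment at which its call begins. There is no depth.
- ctrl.finish_job(): hands the job in; it is judged then, once.
The state is a dict: "t": time; "q": joint angles; "qvel": joint speeds; "joint_efforts": joint torques, N m; "eef_pos": TCP position; "tool_rot": TCP orientation; "force": force on the tool from outside, world axes, zero at the start; "wrist_torque": the same for the moment, N m; "opening": finger opening in m; "finger_force": force on a finger pad.
Only numpy, scipy, OpenCV 4.12 (cv2) and the standard library are available. Lean on these libraries where they do the work, as an engineer would, in place of code of your own. Each camera call takes 0.05 s, during which the arm holds its last target. There are 200 camera calls.

## Working session

There is one attempt and no reset: what is moved stays moved. The work goes in short steps, Python scripts to look and compute and a shell command to move; the robot and the scene stay as the last step left them, time stands still between calls to the robot, and variables do not carry over. Pictures are saved under pics/ and viewed, at most 13 in all, crops included, and the job is handed in when it is done.

```bash
mkdir -p pics
cat > h.py <<'E'
import numpy as np,cv2
from plant import ctrl
from scipy.spatial.transform import Rotation as R
def snap(n,f):
    im=ctrl.get_image(n); cv2.imwrite(f'pics/{f}.png',im['color'][:,:,::-1]); np.savez(f'pics/{f}.npz',m=im['mtx'],w=im['world_to_cam']); return im
def load(f):
    d=np.load(f'pics/{f}.npz'); return d['m'],d['w']
def pix2w(f,u,v,z):
    m,w=load(f); r=np.linalg.inv(m)@[u,v,1]; d=w[:3,:3].T@[r[0],-r[1],-r[2]]; c=-w[:3,:3].T@w[:3,3]
    return c+d*(z-c[2])/d[2]
def w2pix(f,p):
    m,w=load(f); c=w[:3,:3]@np.array(p)+w[:3,3]; q=m@[c[0],-c[1],-c[2]]; return q[:2]/q[2]
E
python3 - <<'E'
from h import *
for n in('scene','top'):
    im=snap(n,n+'0'); print(im['mtx'].round(1).tolist(), im['world_to_cam'].round(3).tolist(), [k for k in im])
s=ctrl.sense(); print({k:np.round(v,3).tolist() for k,v in s.items()}, ctrl.tip_reach)
a=cv2.imread('pics/scene0.png');b=cv2.imread('pics/top0.png')
E
```

```text
[[470.4, 0.0, 281.4], [0.0, 470.4, 215.0], [0.0, 0.0, 1.0]] [[0.431, -0.902, -0.023, -0.237], [0.596, 0.265, 0.758, -0.421], [-0.678, -0.34, 0.652, -0.971], [0.0, 0.0, 0.0, 1.0]] ['color', 'mtx', 'world_to_cam']
[[484.3, 0.0, 282.8], [0.0, 484.3, 203.4], [0.0, 0.0, 1.0]] [[-0.019, -1.0, -0.003, 0.033], [0.986, -0.019, 0.165, -0.568], [-0.165, -0.0, 0.986, -1.268], [0.0, 0.0, 0.0, 1.0]] ['color', 'mtx', 'world_to_cam']
{'t': 0.1, 'q': [1.156, 0.239, -0.014, 1.319, -0.0, 1.571], 'qvel': [0.001, -0.002, 0.002, -0.001, -0.001, -0.001], 'joint_efforts': [0.002, -53.972, 34.7, 0.013, 0.0, -0.0], 'eef_pos': [0.212, 0.48, 0.404], 'tool_rot': [-0.0, 0.206, 0.979, -0.001], 'force': [0.192, 0.808, 0.03], 'wrist_torque': [-0.01, 0.016, -0.011], 'finger_force': 0.0, 'opening': 0.085} 0.1734
```

View pics/top0.png

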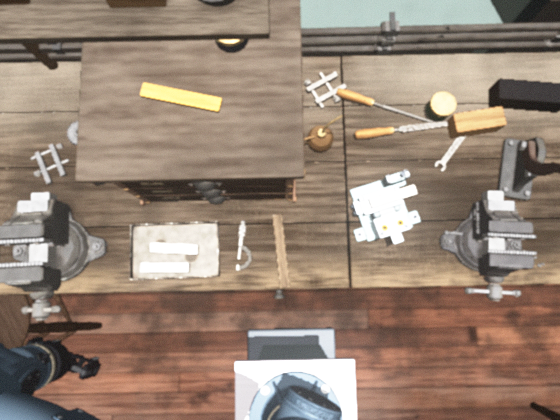

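View pics/scene0.png

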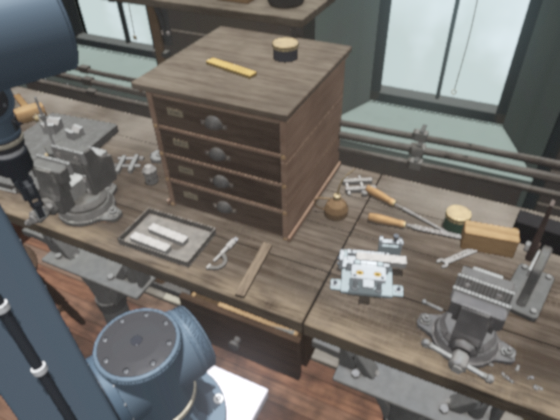

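The top view shows the jig at about (385,208), the tray on the left at (175,250), the oil can at (320,138) and the emery stick at (280,250). In the scene view the jig is at (370,270). I'll enlarge the jig in both.

Run:
```python
from h import *
a=cv2.imread('pics/top0.png')[160:250,335:430]; b=cv2.imread('pics/scene0.png')[225:305,320:415]
a=cv2.resize(a,None,fx=6,fy=6,interpolation=cv2.INTER_CUBIC);b=cv2.resize(b,None,fx=6,fy=6,interpolation=cv2.INTER_CUBIC)
cv2.imwrite('pics/ta.png',a);cv2.imwrite('pics/sb.png',b)
```

```text
(no output)
```

View pics/ta.png

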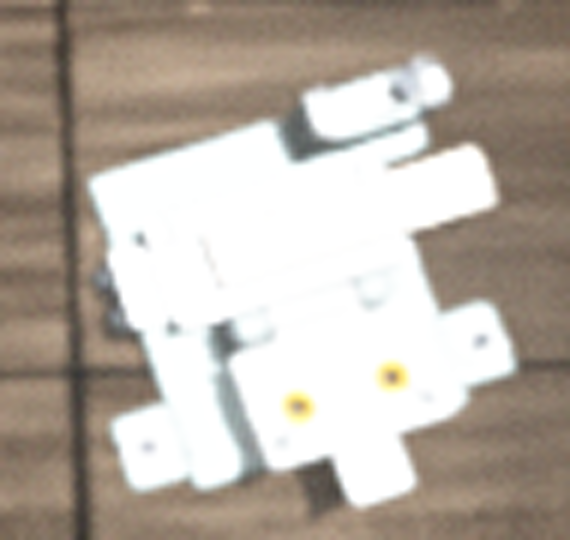

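View pics/sb.png

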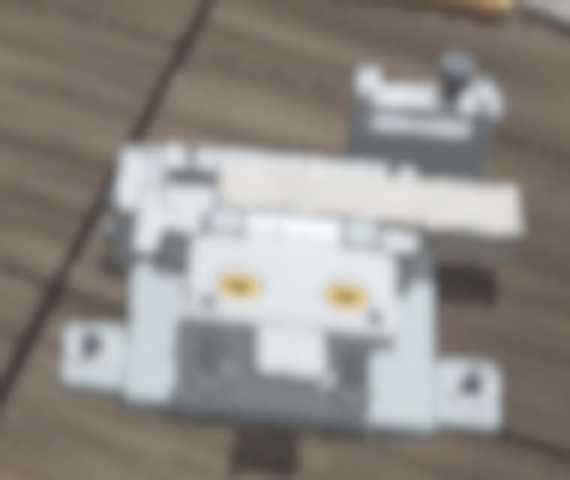

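Ears, bushes, tongue, bar end and knob can all be read off both crops. I'll fit the jig pose and joint values to them.

```bash
cat > fit.py <<'E'
from h import *
from scipy.optimize import least_squares
T=lambda u,v:(335+u/6,160+v/6); S=lambda u,v:(320+u/6,225+v/6)
def leaf(r,y,t): # r from axis, t off mid thickness (top when open)
    return lambda p:(-r*np.cos(p[3])+t*np.sin(p[3])*1, y, .0565+r*np.sin(p[3])+t*np.cos(p[3]))
c=lambda *a:(lambda p:a)
bar=lambda dx,dy,z:(lambda p:(.0345+dx,p[5]+dy,z))
knob=lambda p:(.079,-.069+p[4],.0925)
obs=[('top0',T(148,447),c(-.035,.081,.016)),('top0',T(480,341),c(-.035,-.081,.016)),('top0',T(90,183),c(.092,.066,.012)),
('top0',T(298,406),leaf(.0415,.022,.008)),('top0',T(392,377),leaf(.0415,-.022,.008)),('top0',T(388,497),leaf(.090,0,.002)),
('top0',T(489,177),bar(0,-.065,.05)),('top0',T(432,80),knob),
('scene0',S(91,346),c(-.035,.081,.016)),('scene0',S(470,383),c(-.035,-.081,.016)),
('scene0',S(240,286),leaf(.0415,.022,.008)),('scene0',S(346,296),leaf(.0415,-.022,.008)),('scene0',S(292,374),leaf(.090,0,.002)),
('scene0',S(522,210),bar(0,-.065,.05)),('scene0',S(457,60),knob)]
def w(p,q):
    q=q(p);k,s=np.cos(p[2]),np.sin(p[2]);return [p[0]+k*q[0]-s*q[1],p[1]+s*q[0]+k*q[1],q[2]]
f=lambda p:np.concatenate([w2pix(o[0],w(p,o[2]))-o[1] for o in obs])
if __name__=='__main__':
    r=least_squares(f,[.45,-.2,-.3,.1,.002,-.03],loss='soft_l1'); p=r.x
    print(p.round(4)); print(f(p).reshape(-1,2).round(1).tolist())
    np.save('p.npy',p)
E
python3 fit.py
```

```text
[ 0.5375 -0.2561  0.2904  0.0894 -0.0032 -0.0345]
[[0.3, 0.6], [0.4, 0.5], [-0.1, 0.1], [0.1, 0.7], [0.1, 0.5], [-0.9, 0.6], [-0.3, -0.1], [-2.0, 0.4], [0.2, -1.4], [0.7, -1.1], [0.0, -1.2], [0.2, -1.2], [-0.1, 0.3], [0.3, -0.4], [2.1, 0.2]]
```

```bash
sed -i 's/,.008))/,.005))/g' fit.py; python3 fit.py
cat >> h.py <<'E'
def J(q):
    p=np.load('p.npy');k,s=np.cos(p[2]),np.sin(p[2]);q=np.array(q)/1000.;return np.array([p[0]+k*q[0]-s*q[1],p[1]+s*q[0]+k*q[1],q[2]])
def state():
    p=np.load('p.npy');s=ctrl.sense();r=R.from_quat(np.roll(s['tool_rot'],-1)); e=np.array(s['eef_pos'])
    tip=e+r.apply([0,0,.1734]); k,sn=np.cos(p[2]),np.sin(p[2]); M=np.array([[k,sn,0],[-sn,k,0],[0,0,1]])
    print('t',round(s['t'],2),'tcp',e.round(3),'tip in jig mm',(M@(tip-[p[0],p[1],0])*1e3).round(1),'tool axes in jig',(M@r.as_matrix()).T.round(3).tolist(),'F jig',(M@s['force']).round(1),'q',np.round(s['q'],2).tolist(),'op',round(s['opening'],3))
    return r,e
def to(q): # tool-frame mm shift for tip to jig point q
    r,e=state(); tip=e+r.apply([0,0,.1734]); print('shift to',q,(r.inv().apply(J(q)-tip)*1e3).round(1))
E
python3 - <<'E'
from h import *
print(pix2w('top0',297,200,0),pix2w('top0',135,200,0),pix2w('top0',320,140,.03))
to([34.5,-135,150])
r,e=state(); print('world (.33,.1,.405)',r.inv().apply(np.array([.34,.1,.405])-e)*1e3)
p=np.load('p.npy'); target=R.from_matrix(np.array([[-np.sin(p[2]),np.cos(p[2]),0],[np.cos(p[2]),np.sin(p[2]),0],[0,0,-1]]).T)
print((r.inv()*target).as_rotvec())
E
```

```text
[ 0.5376 -0.2563  0.2901  0.1014 -0.0029 -0.0344]
[[0.4, 0.5], [0.4, 0.4], [-0.1, -0.0], [-0.0, 0.8], [-0.1, 0.6], [-0.8, 0.5], [-0.3, -0.1], [-2.1, 0.3], [0.3, -1.5], [0.8, -1.2], [-0.0, -0.5], [0.1, -0.4], [-0.0, -0.0], [0.3, -0.4], [2.1, 0.2]]
[ 0.58489005 -0.0181532   0.        ] [0.59381608 0.4387161  0.        ] [ 0.74968604 -0.0860181   0.03      ]
t 0.1 tcp [0.212 0.48  0.404] tip in jig mm [-101.9  799.   230.7] tool axes in jig [[-0.762, 0.648, -0.0], [0.648, 0.762, -0.001], [-0.001, -0.001, -1.0]] F jig [0.4 0.7 0. ] q [1.16, 0.24, -0.01, 1.32, -0.0, 1.57] op 0.085
shift to [34.5, -135, 150] [-709.1 -622.9   81.5]
t 0.1 tcp [0.212 0.48  0.404] tip in jig mm [-101.9  799.   230.7] tool axes in jig [[-0.762, 0.648, -0.0], [0.648, 0.762, -0.001], [-0.001, -0.001, -1.0]] F jig [0.4 0.7 0. ] q [1.16, 0.24, -0.01, 1.32, -0.0, 1.57] op 0.085
world (.33,.1,.405) [-270.87497114 -296.32988075   -0.47712828]
[-1.16836710e-03  5.51890943e-04  8.65933816e-01]
```

```bash
H="python3 -m handwheel"; $H '[[255,-27,-30,0,0,0,0],[255,-27,-30,0,0,0,0],[255,-27,-30,0,0,0,0],[255,-27,-30,0,0,0,0],[255,-27,-30,0,0,0,0]]'
$H '[[255,-27,-30,0,0,0,0],[255,-27,-30,0,0,0,0],[255,-27,-30,0,0,0,0],[255,-27,-30,0,0,0,0],[255,-27,-30,0,0,0,0]]'
$H '[[255,0,0,0,0,0,0.144],[255,0,0,0,0,0,0.144],[255,0,0,0,0,0,0.144],[255,0,0,0,0,0,0.144],[255,0,0,0,0,0,0.144]]'
$H '[[255,0,0,0,0,0,0.144],[255,0,0,0,0,0,0]]'
python3 -c "
from h import *
to([34.5,-135,150])"
```

```text
t: 0.6
eef_pos: [0.2747, 0.2872, 0.4044]
tool_rot: [-0.0, 0.206, 0.979, -0.0]
force: [1.5, 0.3, 0.7]
opening: 0.0123
finger_force: 0.0
t: 1.1
eef_pos: [0.3377, 0.0955, 0.4047]
tool_rot: [0.0, 0.206, 0.979, -0.0]
force: [1.4, -0.0, 0.1]
opening: -0.0002
finger_force: 0.0
t: 1.6
eef_pos: [0.3377, 0.0969, 0.4045]
tool_rot: [-0.0, 0.54, 0.842, -0.0]
force: [0.8, -0.0, -0.7]
opening: 0.0001
finger_force: 0.0
t: 1.8
eef_pos: [0.3377, 0.097, 0.4045]
tool_rot: [-0.0, 0.598, 0.802, -0.0]
force: [0.4, 0.2, -0.1]
opening: 0.0003
finger_force: 0.0
t 1.8 tcp [0.338 0.097 0.405] tip in jig mm [-90.7 395.7 231.1] tool axes in jig [[0.0, 1.0, -0.0], [1.0, -0.0, -0.001], [-0.001, -0.0, -1.0]] F jig [ 0.4  0.1 -0.1] q [0.28, -0.06, -0.35, 1.28, -0.0, 1.56] op 0.0
shift to [34.5, -135, 150] [-530.7  125.4   81.1]
```

```bash
H="python3 -m handwheel"; $H '[[255,-40,5,0,0,0,0],[255,-40,5,0,0,0,0],[255,-40,5,0,0,0,0],[255,-40,5,0,0,0,0],[255,-40,5,0,0,0,0]]'
$H '[[255,-40,12,0,0,0,0],[255,-40,12,0,0,0,0],[255,-40,12,0,0,0,0],[255,-40,12,0,0,0,0],[255,-40,12,0,0,0,0]]'
$H '[[255,-40,14,20,0,0,0],[255,-40,14,20,0,0,0],[255,-40,14,20,0,0,0],[255,-10,0,20,0,0,0],[255,0,0,0,0,0,0]]'
python3 -c "
from h import *
to([34.5,-135,150]); snap('wrist','w1')
for n,q in dict(earL=(-35,81,16),earR=(-35,-81,16),barend=(34.5,-99.4,50),knob=(79,-67,92.5),bushL=(-41,22,66)).items(): print(n,w2pix('w1',J(q)).round(0))"
```

```text
t: 2.3
eef_pos: [0.4196, -0.0889, 0.4047]
tool_rot: [0.0, 0.595, 0.804, -0.0]
force: [0.6, 0.4, -0.6]
opening: 0.0003
finger_force: 0.0
t: 2.8
eef_pos: [0.535, -0.2632, 0.4043]
tool_rot: [-0.0, 0.595, 0.804, -0.0]
force: [-0.0, 0.6, -0.2]
opening: -0.0002
finger_force: 0.0
t: 3.3
eef_pos: [0.6117, -0.3752, 0.3199]
tool_rot: [-0.003, 0.596, 0.803, -0.0]
force: [0.3, 0.8, -0.4]
opening: -0.0003
finger_force: 0.0
t 3.3 tcp [ 0.612 -0.375  0.32 ] tip in jig mm [  36.2 -134.3  146.5] tool axes in jig [[-0.004, 1.0, 0.005], [1.0, 0.004, -0.005], [-0.005, 0.005, -1.0]] F jig [ 0.5  0.6 -0.4] q [-0.55, 0.61, 0.37, 1.33, -0.0, 0.73] op -0.0
shift to [34.5, -135, 150] [-0.7 -1.7 -3.5]
earL [ 175. -118.]
earR [191. 135.]
barend [279. 165.]
knob [359. 118.]
bushL [145. -48.]
```

View pics/w1.png

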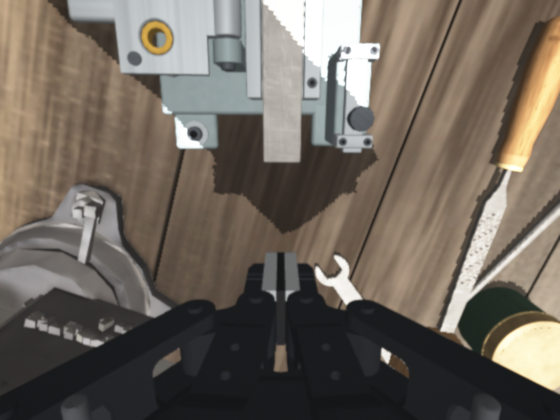

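The wrist view shows the right ear hole at (195,133), bar end mid-top at (282,162), knob top at (361,118), right bush at (157,37). These sit within about 2 mm of the predictions, so I'll refine the fit with them.

```bash
sed -i "s/^def w(/obs+=[('w1',(195,133),c(-.035,-.081,.016)),('w1',(282,162),bar(0,-.065,.05)),('w1',(361,118),knob),('w1',(157,37),leaf(.0415,-.022,.005))]\ndef w(/" fit.py; python3 fit.py; python3 -c "
from h import *
to([34.5,-130,36])"
```

```text
[ 5.387e-01 -2.550e-01  2.957e-01  7.940e-02  4.000e-04 -3.380e-02]
[[0.0, 0.3], [-0.1, -0.1], [-0.7, -0.2], [-0.4, 0.5], [-0.5, 0.3], [-1.2, 0.2], [-1.1, -0.6], [-4.0, 0.2], [0.1, -1.8], [0.5, -1.7], [-0.3, -0.6], [-0.2, -0.6], [-0.3, 0.1], [-0.4, -1.0], [0.3, -0.5], [-1.8, 0.7], [-0.2, 0.3], [0.8, 0.2], [-1.0, 0.3]]
t 3.35 tcp [ 0.612 -0.374  0.322] tip in jig mm [  34.4 -134.7  149. ] tool axes in jig [[0.001, 1.0, 0.003], [1.0, -0.001, -0.003], [-0.003, 0.003, -1.0]] F jig [0.3 1.2 0.8] q [-0.55, 0.61, 0.37, 1.33, -0.0, 0.73] op 0.0
shift to [34.5, -130, 36] [  4.3   0.4 113. ]
```

```bash
H="python3 -m handwheel"; $H '[[255,0,0,28,0,0,0],[255,0,0,28,0,0,0],[255,0,0,28,0,0,0],[255,0,0,27,0,0,0],[255,0,0,0,0,0,0]]'
$H '[[255,8,0,0,0,0,0],[255,8,0,0,0,0,0],[255,5,0,0,0,0,0],[255,5,0,0,0,0,0],[255,0,0,0,0,0,0]]'
$H '[[255,5,0,0,0,0,0],[255,5,0,0,0,0,0],[255,5,0,0,0,0,0],[255,5,0,0,0,0,0],[255,0,0,0,0,0,0]]'
python3 -c "
from h import *
to([34.5,-76,38])"
```

```text
t: 3.85
eef_pos: [0.6108, -0.3722, 0.212]
tool_rot: [-0.002, 0.596, 0.803, -0.0]
force: [-0.0, 0.6, -0.3]
opening: -0.0003
finger_force: 0.0
t: 4.35
eef_pos: [0.6046, -0.3484, 0.2148]
tool_rot: [0.001, 0.596, 0.803, 0.0]
force: [0.0, -0.2, -0.7]
opening: 0.0002
finger_force: 0.0
t: 4.85
eef_pos: [0.5984, -0.3291, 0.2136]
tool_rot: [-0.001, 0.597, 0.803, 0.0]
force: [-0.3, -0.6, 0.7]
opening: -0.0003
finger_force: 0.2
t 4.85 tcp [ 0.598 -0.329  0.214] tip in jig mm [ 35.5 -88.1  40.2] tool axes in jig [[0.003, 1.0, 0.001], [1.0, -0.003, -0.0], [-0.0, 0.001, -1.0]] F jig [-0.5 -0.5  0.7] q [-0.5, 0.61, 0.08, 1.04, 0.0, 0.78] op -0.0
shift to [34.5, -76, 38] [12.1 -1.   2.2]
```

```bash
H="python3 -m handwheel"; $H '[[255,3,-1,1,0,0,0],[255,3,0,0,0,0,0],[255,2,0,0,0,0,0],[255,0,0,0,0,0,0]]'
$H '[[255,2,0,0,0,0,0],[255,1,0,0,0,0,0],[255,0,0,0,0,0,0]]'
$H '[[255,1,0,0,0,0,0],[255,0,0,0,0,0,0]]'
python3 -c "
from h import *
to([34.5,-76,38]); snap('wrist','w2')"
```

```text
t: 5.25
eef_pos: [0.5952, -0.3221, 0.2125]
tool_rot: [-0.0, 0.597, 0.803, 0.0]
force: [-0.1, -0.8, 0.3]
opening: 0.0003
finger_force: 0.4
t: 5.55
eef_pos: [0.5944, -0.3194, 0.2125]
tool_rot: [-0.0, 0.597, 0.802, 0.0]
force: [-1.0, -0.5, 0.2]
opening: -0.0001
finger_force: 0.5
t: 5.75
eef_pos: [0.5942, -0.3185, 0.2126]
tool_rot: [-0.0, 0.597, 0.802, -0.0]
force: [-0.2, -0.2, -0.8]
opening: -0.0001
finger_force: 0.5
t 5.75 tcp [ 0.594 -0.319  0.213] tip in jig mm [ 34.5 -76.9  39.2] tool axes in jig [[0.004, 1.0, 0.0], [1.0, -0.004, -0.0], [-0.0, 0.0, -1.0]] F jig [-0.2 -0.1 -0.8] q [-0.49, 0.6, 0.05, 1.03, 0.0, 0.79] op -0.0
shift to [34.5, -76, 38] [ 0.9 -0.   1.2]
```

View pics/w2.png

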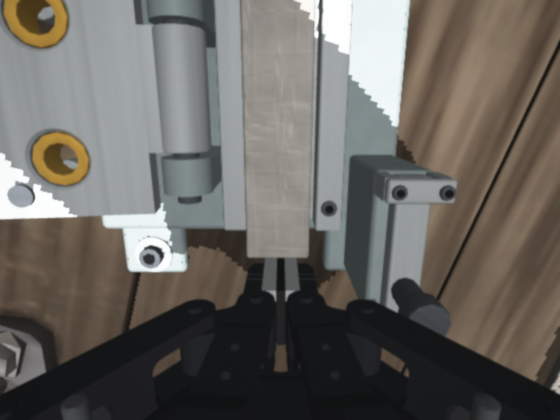

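The wrist view shows the bar's end at row 258, about 10 mm beyond the channel mouth at row 230, and the fist right behind it. I'll keep pushing gently until force rises.

```bash
H="python3 -m handwheel"; for i in 1; do $H '[[255,1,0,0,0,0,0],[255,0,0,0,0,0,0]]'; done
$H '[[255,1,0,0,0,0,0],[255,0,0,0,0,0,0]]'
python3 -c "
from h import *
state(); p=np.load('p.npy'); a=pix2w('w2',278,258,.05)-[p[0],p[1],0]; print('bar end y at w2',-np.sin(p[2])*a[0]+np.cos(p[2])*a[1])"
```

```text
t: 6.0
eef_pos: [0.5941, -0.3181, 0.2128]
tool_rot: [0.0, 0.597, 0.802, -0.0]
force: [0.5, -3.1, -2.8]
opening: 0.0001
finger_force: 2.3
t: 6.2
eef_pos: [0.5941, -0.3177, 0.2131]
tool_rot: [0.001, 0.597, 0.802, -0.001]
force: [2.0, -8.8, -2.3]
opening: 0.0002
finger_force: 3.9
t 6.2 tcp [ 0.594 -0.318  0.213] tip in jig mm [ 34.8 -76.6  39.7] tool axes in jig [[0.004, 1.0, -0.003], [1.0, -0.004, 0.0], [0.0, -0.003, -1.0]] F jig [-0.7 -9.  -2.3] q [-0.49, 0.6, 0.05, 1.02, -0.0, 0.79] op 0.0
bar end y at w2 -0.06581171410884719
```

Force now rises, so the bar is home (end at y ≈ -65.8 before the last touch). I'll back off, lift clear, and go to the robot's side of the leaf.

```bash
H="python3 -m handwheel"; $H '[[255,0,0,0,0,0,0],[255,-4,0,0,0,0,0],[255,-10,0,0,0,0,0],[255,-8,0,-15,0,0,0],[255,0,0,-40,0,0,0]]'
$H '[[255,0,-10,-40,0,0,0],[255,0,-30,-35,0,0,0],[255,20,-40,0,0,0,0],[255,20,-40,0,0,0,0],[255,20,-40,0,0,0,0]]'
$H '[[255,20,-40,0,0,0,0],[255,20,-40,0,0,0,0],[255,0,-40,0,0,0,0],[255,0,-20,0,0,0,0],[255,0,0,0,0,0,0]]'
$H '[[255,0,0,0,-0.137,0,0],[255,0,0,0,-0.137,0,0],[255,0,0,0,-0.137,0,0],[255,0,0,0,-0.137,0,0],[255,0,0,0,-0.137,0,0]]'
$H '[[255,0,0,0,-0.137,0,0],[255,0,0,0,-0.137,0,0],[255,0,0,0,0,0,0]]'
python3 -c "
from h import *
to([-130,0,18])"
```

```text
t: 6.7
eef_pos: [0.5992, -0.3383, 0.2643]
tool_rot: [-0.004, 0.597, 0.802, -0.0]
force: [1.3, 0.1, 0.8]
opening: -0.0003
finger_force: 0.0
t: 7.2
eef_pos: [0.428, -0.3262, 0.3429]
tool_rot: [0.0, 0.597, 0.803, 0.0]
force: [-0.8, -0.0, 0.4]
opening: 0.0001
finger_force: 0.0
t: 7.7
eef_pos: [0.282, -0.3287, 0.3432]
tool_rot: [-0.0, 0.598, 0.802, 0.0]
force: [-0.1, 0.0, 0.4]
opening: 0.0
finger_force: 0.0
t: 8.2
eef_pos: [0.2846, -0.3287, 0.3433]
tool_rot: [0.202, 0.561, 0.755, 0.272]
force: [1.1, -0.2, 0.5]
opening: -0.0003
finger_force: 0.0
t: 8.5
eef_pos: [0.2839, -0.3285, 0.3421]
tool_rot: [0.275, 0.53, 0.711, 0.372]
force: [0.7, -0.1, -0.5]
opening: 0.0002
finger_force: 0.0
t 8.5 tcp [ 0.284 -0.328  0.342] tip in jig mm [-122.9    3.6  242.8] tool axes in jig [[0.004, 1.0, 0.002], [0.572, -0.004, 0.82], [0.82, -0.002, -0.572]] F jig [ 0.6 -0.3 -0.5] q [-1.11, 0.06, -0.57, 0.71, 0.94, 0.29] op 0.0
shift to [-130, 0, 18] [  -4.1 -188.4  122.9]
```

```bash
H="python3 -m handwheel"; $H '[[255,-1,-37,25,0,0,0],[255,-1,-37,25,0,0,0],[255,-1,-37,25,0,0,0],[255,-1,-37,25,0,0,0],[255,0,-30,18,0,0,0]]'
$H '[[255,0,-8,4,0,0,0],[255,0,0,0,0,0,0]]'
python3 -c "
from h import *
to([-75,0,19]); snap('scene','s2');snap('wrist','w3')
cv2.imwrite('pics/s2c.png',cv2.resize(cv2.imread('pics/s2.png')[180:330,220:440],None,fx=3,fy=3,interpolation=cv2.INTER_CUBIC))
"
```

```text
t: 9.0
eef_pos: [0.2803, -0.3341, 0.127]
tool_rot: [0.274, 0.53, 0.713, 0.369]
force: [0.5, -0.5, 0.7]
opening: 0.0001
finger_force: 0.0
t: 9.2
eef_pos: [0.2788, -0.3344, 0.1194]
tool_rot: [0.273, 0.53, 0.712, 0.37]
force: [-0.3, 0.5, 0.9]
opening: -0.0003
finger_force: 0.0
t 9.2 tcp [ 0.279 -0.334  0.119] tip in jig mm [-130.1   -0.3   19.5] tool axes in jig [[0.003, 1.0, 0.003], [0.576, -0.004, 0.817], [0.817, -0.001, -0.576]] F jig [-0.2  0.6  0.9] q [-1.13, 0.46, -0.86, 0.05, 0.94, 0.26] op -0.0
shift to [-75, 0, 19] [ 0.5 31.4 45.3]
```

View pics/w3.png

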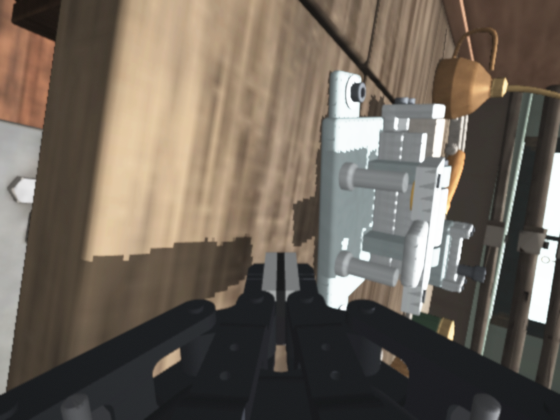

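The tongue's end is at about (415,245), with the rest pins at (405,180) and (395,270). I'll check these against the projection.

```bash
python3 -c "
from h import *
for q in ([-90,0,62],[-90,14,62],[-90,-14,62],[-48,30,50],[-48,-30,50],[-35,81,16],[-130,0,19]): print(q,w2pix('w3',J(q)).round(0))"
```

```text
[-90, 0, 62] [398. 260.]
[-90, 14, 62] [401. 233.]
[-90, -14, 62] [395. 286.]
[-48, 30, 50] [404. 182.]
[-48, -30, 50] [395. 277.]
[-35, 81, 16] [362.  91.]
[-130, 0, 19] [277. 268.]
```

```bash
H="python3 -m handwheel"; $H '[[255,0,9,13,0,0,0],[255,0,9,13,0,0,0],[255,0,9,12,0,0,0],[255,0,0,0,0,0,0]]'
$H '[[255,0,9,-7,0,0,0],[255,0,9,-6,0,0,0],[255,0,7,-2,0,0,0],[255,0,7,-2,0,0,0],[255,0,0,0,0,0,0]]'
python3 -c "
from h import *
state()"
$H '[[255,0,9,-3,0,0,0],[255,0,9,-3,0,0,0],[255,0,9,-2,0,0,0],[255,0,0,0,0,0,0]]'
python3 -c "
from h import *
state(); snap('scene','s3'); 
cv2.imwrite('pics/s3c.png',cv2.resize(cv2.imread('pics/s3.png')[180:330,220:440],None,fx=3,fy=3,interpolation=cv2.INTER_CUBIC))"
```

```text
t: 9.7
eef_pos: [0.3246, -0.3212, 0.1228]
tool_rot: [0.277, 0.528, 0.713, 0.37]
force: [-0.1, -0.3, 0.4]
opening: -0.0
finger_force: 0.0
t: 10.2
eef_pos: [0.3271, -0.3199, 0.1582]
tool_rot: [0.276, 0.529, 0.712, 0.369]
force: [-2.1, -0.1, -0.1]
opening: 0.0002
finger_force: 0.7
t 10.2 tcp [ 0.327 -0.32   0.158] tip in jig mm [-79.4  -1.3  58.6] tool axes in jig [[0.005, 1.0, -0.002], [0.575, -0.001, 0.818], [0.818, -0.005, -0.575]] F jig [-2.1  0.5 -0.1] q [-1.01, 0.37, -0.85, -0.02, 0.91, 0.45] op 0.0
t: 10.6
eef_pos: [0.3366, -0.317, 0.1849]
tool_rot: [0.276, 0.528, 0.712, 0.37]
force: [-0.6, 0.7, -1.3]
opening: 0.0001
finger_force: 0.0
t 10.6 tcp [ 0.337 -0.317  0.185] tip in jig mm [-69.3  -1.   85.5] tool axes in jig [[0.003, 1.0, -0.002], [0.573, 0.0, 0.819], [0.819, -0.004, -0.573]] F jig [-0.3  0.8 -1.3] q [-0.98, 0.32, -0.83, 0.03, 0.9, 0.49] op 0.0
```

View pics/s3c.png

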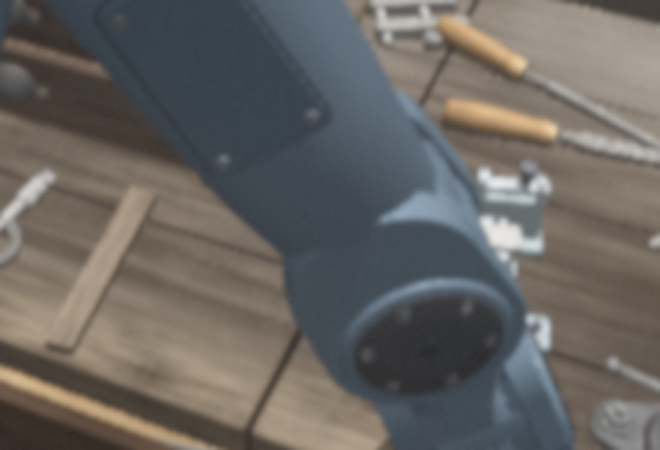

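The arm hides the leaf in this view, so I'll carry on along the arc and then look with the wrist camera.

```bash
H="python3 -m handwheel"; $H '[[255,0,10,2,0,0,0],[255,0,10,2,0,0,0],[255,0,9,2,0,0,0],[255,0,7,4,0,0,0],[255,0,7,4,0,0,0]]'
$H '[[255,0,7,5,0,0,0],[255,0,5,7,0,0,0],[255,0,5,7,0,0,0],[255,0,5,6,0,0,0],[255,0,0,0,0,0,0]]'
python3 -c "
from h import *
state()"
$H '[[255,0,3,8,0,0,0],[255,0,2,8,0,0,0],[255,0,2,8,0,0,0],[255,0,0,0,0,0,0]]'
python3 -c "
from h import *
state(); snap('wrist','w4')"
```

```text
t: 11.15
eef_pos: [0.3713, -0.3064, 0.2111]
tool_rot: [0.276, 0.529, 0.712, 0.37]
force: [-4.6, -2.2, 1.3]
opening: 0.0002
finger_force: 1.9
t: 11.65
eef_pos: [0.4036, -0.2968, 0.2147]
tool_rot: [0.276, 0.528, 0.712, 0.371]
force: [0.1, -0.2, 0.5]
opening: -0.0001
finger_force: 0.0
t 11.65 tcp [ 0.404 -0.297  0.215] tip in jig mm [  0.7  -1.1 115.3] tool axes in jig [[0.002, 1.0, -0.001], [0.573, 0.0, 0.819], [0.819, -0.003, -0.573]] F jig [ 0.  -0.2  0.5] q [-0.83, 0.28, -0.79, -0.05, 0.83, 0.69] op -0.0
t: 12.05
eef_pos: [0.4257, -0.2898, 0.2054]
tool_rot: [0.275, 0.529, 0.712, 0.37]
force: [0.6, -0.1, -0.5]
opening: 0.0002
finger_force: 0.0
t 12.05 tcp [ 0.426 -0.29   0.205] tip in jig mm [ 23.6  -0.7 105.7] tool axes in jig [[0.003, 1.0, 0.001], [0.575, -0.002, 0.818], [0.818, -0.002, -0.575]] F jig [ 0.5 -0.2 -0.5] q [-0.79, 0.31, -0.79, -0.12, 0.81, 0.75] op 0.0
```

View pics/w4.png

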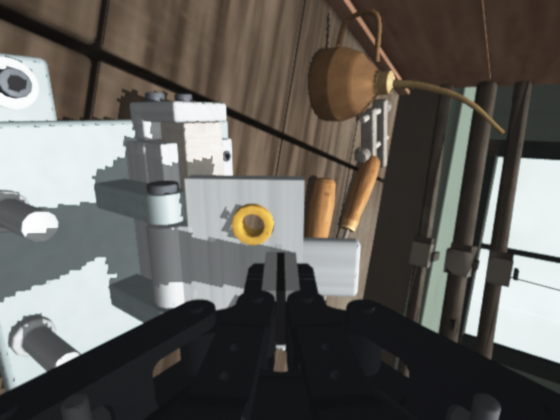

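The wrist view shows the leaf face-on with its tongue at (335,265) and a bush at (253,225). It is past upright at about 2.1 rad and staying put. I'll retract, point the tool down and push it over.

```bash
H="python3 -m handwheel"; $H '[[255,0,0,-20,0,0,0],[255,0,0,-20,0,0,0],[255,0,28,-20,0,0,0],[255,0,28,-20,0,0,0],[255,0,0,0,0,0,0]]'
$H '[[255,0,0,0,0.137,0,0],[255,0,0,0,0.137,0,0],[255,0,0,0,0.137,0,0],[255,0,0,0,0.137,0,0],[255,0,0,0,0.137,0,0]]'
$H '[[255,0,0,0,0.137,0,0],[255,0,0,0,0.137,0,0],[255,0,0,0,0,0,0]]'
python3 -c "
from h import *
to([0,0,125])"
```

```text
t: 12.6
eef_pos: [0.3937, -0.3009, 0.3021]
tool_rot: [0.278, 0.528, 0.712, 0.37]
force: [1.0, -1.4, -0.2]
opening: -0.0001
finger_force: 0.0
t: 13.1
eef_pos: [0.3926, -0.2997, 0.2974]
tool_rot: [0.079, 0.591, 0.795, 0.107]
force: [0.7, 0.1, -0.2]
opening: 0.0003
finger_force: 0.0
t: 13.4
eef_pos: [0.3938, -0.2996, 0.2968]
tool_rot: [-0.002, 0.596, 0.803, -0.001]
force: [0.9, -0.7, 0.4]
opening: 0.0
finger_force: 0.0
t 13.4 tcp [ 0.394 -0.3    0.297] tip in jig mm [-152.2   -0.2  123.4] tool axes in jig [[0.002, 1.0, 0.001], [1.0, -0.002, -0.004], [-0.004, 0.001, -1.0]] F jig [ 0.7 -1.   0.4] q [-0.65, 0.25, -0.28, 1.04, -0.0, 0.63] op 0.0
shift to [0, 0, 125] [  0.5 152.2  -2.2]
```

```bash
H="python3 -m handwheel"; $H '[[255,0,40,-1,0,0,0],[255,0,40,-1,0,0,0],[255,0,40,0,0,0,0],[255,0,30,0,0,0,0],[255,0,0,0,0,0,0]]'
$H '[[255,0,8,1,0,0,0],[255,0,8,2,0,0,0],[255,0,7,5,0,0,0],[255,0,7,5,0,0,0],[255,0,0,0,0,0,0]]'
python3 -c "
from h import *
state()"
$H '[[255,0,7,6,0,0,0],[255,0,5,7,0,0,0],[255,0,5,7,0,0,0],[255,0,4,7,0,0,0],[255,0,0,0,0,0,0]]'
python3 -c "
from h import *
to([51.5,0,86])"
```

```text
t: 13.9
eef_pos: [0.5395, -0.2556, 0.2987]
tool_rot: [0.001, 0.596, 0.803, 0.002]
force: [-0.7, -1.1, -0.4]
opening: -0.0001
finger_force: 0.0
t: 14.4
eef_pos: [0.5657, -0.2479, 0.286]
tool_rot: [-0.0, 0.597, 0.802, 0.0]
force: [-0.4, -0.3, 0.1]
opening: 0.0001
finger_force: 0.0
t 14.4 tcp [ 0.566 -0.248  0.286] tip in jig mm [ 27.9  -1.  112.6] tool axes in jig [[0.004, 1.0, 0.001], [1.0, -0.004, -0.0], [-0.0, 0.001, -1.0]] F jig [-0.5 -0.1  0.1] q [-0.41, 0.45, -0.0, 1.12, 0.0, 0.87] op 0.0
t: 14.9
eef_pos: [0.5861, -0.2416, 0.259]
tool_rot: [-0.0, 0.596, 0.803, 0.0]
force: [-0.7, -0.1, -0.9]
opening: -0.0
finger_force: 0.0
t 14.9 tcp [ 0.586 -0.242  0.259] tip in jig mm [49.3 -1.  85.6] tool axes in jig [[0.003, 1.0, 0.0], [1.0, -0.003, -0.0], [-0.0, 0.0, -1.0]] F jig [-0.7  0.1 -0.9] q [-0.39, 0.5, 0.0, 1.07, 0.0, 0.89] op -0.0
shift to [51.5, 0, 86] [ 1.   2.2 -0.4]
```

```bash
H="python3 -m handwheel"; $H '[[255,1,4,6,0,0,0],[255,0,3,6,0,0,0],[255,0,2,4,0,0,0],[255,0,0,0,0,0,0]]'
$H '[[255,0,0,3,0,0,0],[255,0,0,2,0,0,0],[255,0,0,0,0,0,0]]'
python3 -c "
from h import *
to([58,0,62])"
$H '[[255,0,0,1.5,0,0,0],[255,0,0,0,0,0,0]]'
python3 -c "
from h import *
to([58,0,62]); snap('wrist','w5')"
```

```text
t: 15.3
eef_pos: [0.5939, -0.2383, 0.2429]
tool_rot: [-0.001, 0.597, 0.802, -0.0]
force: [-0.5, -0.0, 0.4]
opening: -0.0
finger_force: 0.0
t: 15.6
eef_pos: [0.5939, -0.2384, 0.2388]
tool_rot: [0.0, 0.597, 0.802, 0.0]
force: [-0.3, -0.3, -0.8]
opening: -0.0001
finger_force: 0.0
t 15.6 tcp [ 0.594 -0.238  0.239] tip in jig mm [57.7 -0.3 65.4] tool axes in jig [[0.004, 1.0, -0.0], [1.0, -0.004, 0.0], [0.0, -0.0, -1.0]] F jig [-0.3 -0.2 -0.8] q [-0.38, 0.52, -0.01, 1.04, 0.0, 0.9] op -0.0
shift to [58, 0, 62] [0.3 0.3 3.4]
t: 15.8
eef_pos: [0.5939, -0.2384, 0.2374]
tool_rot: [0.0, 0.597, 0.802, 0.0]
force: [1.3, 0.1, 0.9]
opening: -0.0001
finger_force: 0.3
t 15.8 tcp [ 0.594 -0.238  0.237] tip in jig mm [57.7 -0.3 64. ] tool axes in jig [[0.004, 1.0, -0.0], [1.0, -0.004, 0.0], [0.0, -0.0, -1.0]] F jig [ 1.3 -0.2  0.9] q [-0.38, 0.52, -0.01, 1.03, -0.0, 0.9] op -0.0
shift to [58, 0, 62] [0.3 0.3 2. ]
```

View pics/w5.png

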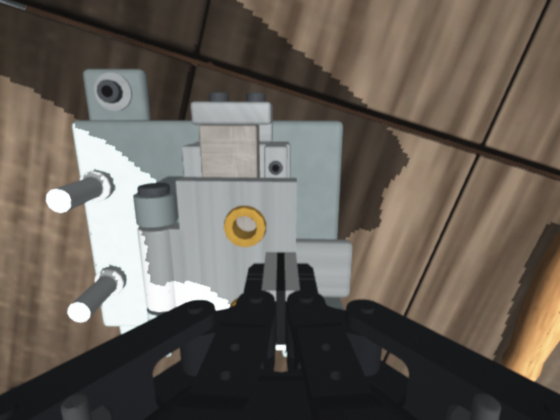

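The wrist view shows the leaf over the nest: plate edge at row 178, bush at (246,227), tongue at (325,268), with the bar against the stop at (235,120). I'll press it the last 2 mm until the force rises.

```bash
H="python3 -m handwheel"; $H '[[255,0,0,1,0,0,0],[255,0,0,0,0,0,0]]'
$H '[[255,0,0,1,0,0,0],[255,0,0,0,0,0,0]]'
$H '[[255,0,0,1,0,0,0],[255,0,0,0,0,0,0]]'
python3 -c "
from h import *
state()"
```

```text
t: 16.05
eef_pos: [0.5939, -0.2384, 0.2364]
tool_rot: [0.0, 0.597, 0.802, -0.0]
force: [0.8, 0.3, 0.9]
opening: -0.0001
finger_force: 0.6
t: 16.25
eef_pos: [0.5939, -0.2384, 0.2353]
tool_rot: [0.0, 0.597, 0.802, -0.0]
force: [0.4, 0.8, 1.9]
opening: 0.0
finger_force: 0.7
t: 16.45
eef_pos: [0.5939, -0.2384, 0.235]
tool_rot: [0.0, 0.597, 0.802, 0.0]
force: [0.1, 1.3, 7.0]
opening: -0.0001
finger_force: 3.4
t 16.45 tcp [ 0.594 -0.238  0.235] tip in jig mm [57.7 -0.3 61.6] tool axes in jig [[0.004, 1.0, -0.0], [1.0, -0.004, 0.0], [0.0, -0.0, -1.0]] F jig [0.5 1.2 7. ] q [-0.38, 0.53, -0.02, 1.03, -0.0, 0.9] op -0.0
```

```bash
H="python3 -m handwheel"; $H '[[255,0,0,1,0,0,0],[255,0,0,0,0,0,0],[255,0,0,-3,0,0,0],[255,0,0,-30,0,0,0],[255,0,0,-40,0,0,0]]'
$H '[[255,-35,7,0,0,0,0],[255,-35,7,0,0,0,0],[255,-35,7,0,0,0,0],[255,0,0,0,0,0,0],[255,0,0,0,0,0,0]]'
python3 -c "
from h import *
to([79,-105,84]); snap('wrist','w6'); print(w2pix('w6',J([79,-69,92.5])))"
```

```text
t: 16.95
eef_pos: [0.5929, -0.2382, 0.3048]
tool_rot: [-0.003, 0.597, 0.802, -0.001]
force: [0.9, -0.6, 0.7]
opening: 0.0002
finger_force: 0.0
t: 17.45
eef_pos: [0.644, -0.3336, 0.3051]
tool_rot: [-0.001, 0.597, 0.802, -0.0]
force: [0.1, -0.3, -0.5]
opening: -0.0001
finger_force: 0.0
t 17.45 tcp [ 0.644 -0.334  0.305] tip in jig mm [  77.5 -105.6  131.7] tool axes in jig [[0.005, 1.0, 0.001], [1.0, -0.005, -0.002], [-0.002, 0.001, -1.0]] F jig [ 0.1 -0.3 -0.5] q [-0.48, 0.63, 0.36, 1.31, -0.0, 0.8] op -0.0
shift to [79, -105, 84] [ 0.6  1.6 47.7]
[283.20857052 176.2207392 ]
```

View pics/w6.png

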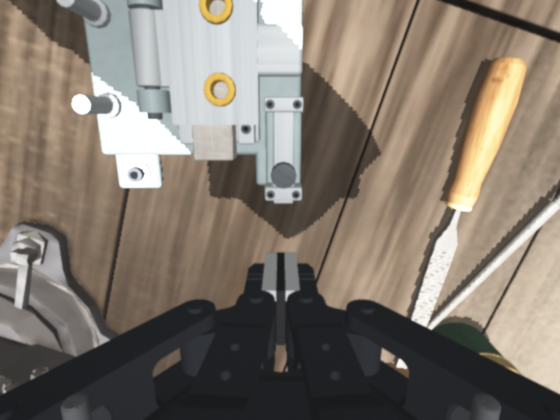

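The knob is at (283,174), as predicted, with the leaf still closed. I'll go down behind the knob to 84 mm and push.

```bash
H="python3 -m handwheel"; $H '[[255,0,2,25,0,0,0],[255,0,0,22,0,0,0],[255,0,0,0,0,0,0]]'
python3 -c "
from h import *
state()"
$H '[[255,8,0,0,0,0,0],[255,6,0,0,0,0,0],[255,5,0,0,0,0,0],[255,5,0,0,0,0,0],[255,5,0,0,0,0,0]]'
$H '[[255,5,0,0,0,0,0],[255,4,0,0,0,0,0],[255,3,0,0,0,0,0],[255,0,0,0,0,0,0]]'
python3 -c "
from h import *
to([79,-59,84])"
```

```text
t: 17.8
eef_pos: [0.6449, -0.3307, 0.2564]
tool_rot: [-0.003, 0.596, 0.803, -0.001]
force: [-0.2, -0.7, -0.0]
opening: 0.0001
finger_force: 0.0
t 17.8 tcp [ 0.645 -0.331  0.256] tip in jig mm [  78.7 -102.7   83. ] tool axes in jig [[0.003, 1.0, 0.004], [1.0, -0.003, -0.004], [-0.004, 0.004, -1.0]] F jig [-0.4 -0.6 -0. ] q [-0.47, 0.65, 0.28, 1.2, -0.0, 0.8] op 0.0
t: 18.3
eef_pos: [0.6379, -0.3043, 0.2604]
tool_rot: [0.001, 0.597, 0.802, 0.0]
force: [0.7, -2.3, 1.4]
opening: -0.0002
finger_force: 0.8
t: 18.7
eef_pos: [0.6342, -0.2926, 0.2593]
tool_rot: [-0.0, 0.597, 0.803, -0.0]
force: [-0.1, 0.0, -0.8]
opening: -0.0003
finger_force: 0.1
t 18.7 tcp [ 0.634 -0.293  0.259] tip in jig mm [ 80.3 -63.8  85.9] tool axes in jig [[0.003, 1.0, 0.0], [1.0, -0.003, -0.0], [-0.0, 0.0, -1.0]] F jig [-0.1  0.1 -0.8] q [-0.43, 0.6, 0.19, 1.16, 0.0, 0.85] op -0.0
shift to [79, -59, 84] [ 4.8 -1.3  1.9]
```

```bash
H="python3 -m handwheel"; $H '[[255,2,-1,1,0,0,0],[255,2,0,0,0,0,0],[255,0,0,0,0,0,0]]'
$H '[[255,1,0,0,0,0,0],[255,0,0,0,0,0,0]]'
$H '[[255,1,0,0,0,0,0],[255,0,0,0,0,0,0]]'
python3 -c "
from h import *
to([79,-59,84])"
```

```text
t: 19.0
eef_pos: [0.6321, -0.2894, 0.2582]
tool_rot: [-0.0, 0.597, 0.802, -0.0]
force: [1.3, -0.3, -0.6]
opening: -0.0003
finger_force: 0.4
t: 19.2
eef_pos: [0.6319, -0.2888, 0.2583]
tool_rot: [0.0, 0.597, 0.802, -0.0]
force: [2.1, -3.5, -1.1]
opening: 0.0002
finger_force: 1.7
t: 19.4
eef_pos: [0.6318, -0.2884, 0.2584]
tool_rot: [0.001, 0.597, 0.802, -0.001]
force: [2.9, -6.8, -2.0]
opening: -0.0001
finger_force: 3.4
t 19.4 tcp [ 0.632 -0.288  0.258] tip in jig mm [ 79.3 -59.4  85. ] tool axes in jig [[0.004, 1.0, -0.002], [1.0, -0.004, -0.0], [-0.0, -0.002, -1.0]] F jig [ 0.8 -7.4 -2. ] q [-0.43, 0.6, 0.18, 1.15, -0.0, 0.85] op -0.0
shift to [79, -59, 84] [ 0.4 -0.3  1. ]
```

The force rises at the bolt's limit (knob at about -41). I'll hold briefly, withdraw and check.

```bash
H="python3 -m handwheel"; $H '[[255,0,0,0,0,0,0],[255,0,0,0,0,0,0],[255,-6,0,0,0,0,0],[255,-20,0,-5,0,0,0],[255,-20,0,-40,0,0,0]]'
$H '[[255,-10,0,-40,0,0,0],[255,0,0,0,0,0,0],[255,0,0,0,0,0,0]]'
python3 -c "
from h import *
state(); snap('wrist','w7')
print(w2pix('w7',J([79,-41,92.5])),w2pix('w7',J([34.5,-65,50])))"
```

```text
t: 19.9
eef_pos: [0.6438, -0.3311, 0.2988]
tool_rot: [-0.005, 0.596, 0.803, -0.001]
force: [0.1, 0.1, -0.7]
opening: 0.0001
finger_force: 0.0
t: 20.2
eef_pos: [0.6478, -0.3416, 0.3442]
tool_rot: [0.001, 0.597, 0.802, 0.0]
force: [-1.1, 0.4, -0.4]
opening: 0.0005
finger_force: 0.0
t 20.2 tcp [ 0.648 -0.342  0.344] tip in jig mm [  79.3 -114.7  170.8] tool axes in jig [[0.004, 1.0, -0.001], [1.0, -0.004, 0.001], [0.001, -0.001, -1.0]] F jig [-0.9  0.7 -0.4] q [-0.49, 0.63, 0.46, 1.4, 0.0, 0.79] op 0.0
[279.50815591 105.6033069 ] [220.96917928 140.033815  ]
```

View pics/w7.png

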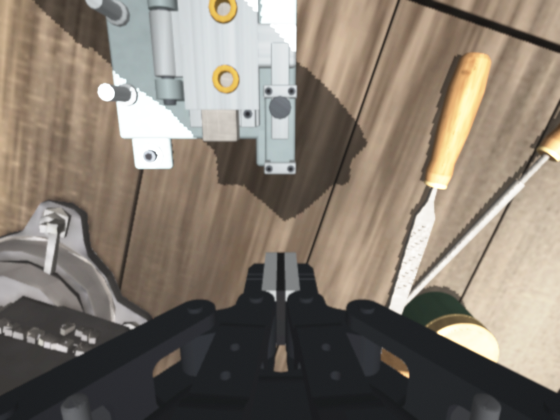

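The knob is at (280,106) against a predicted (280,106), and the bar end is at (220,140) against (221,140). The bolt is across, the bar is home and the leaf is flat, so I'm handing in.

```bash
python3 -c "
from plant import ctrl
print(ctrl.finish_job())"
```

```text
the job is handed in; nothing more can be done
None
```

I handed in the job at about 20 s: the bar is home against its stop, the leaf is flat over it and the bolt is fully across; no reading passed about 10 N, and the hand-in returned no verdict.

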